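# Stack the lunchboxes and hold the toothpick holder hole-up

## Task

The wooden toothpick holder is to be refilled, but two washed lunchboxes crowd it on the drying mat: stack those two, one after the other, squarely on the third lunchbox where it stands. Then take the holder, which lies on its side between them, find which of its two ends has the hole, turn it up on end and finish while still holding it, hole up and steady, a good hand's breadth above the open counter between rack and hob and carried by nothing but the gripper, with the stack left standing. Leave everything else where it is.

Things in the scene. Friction and masses are not known exactly. Their poses are not given: they have to be found in the camera images.
- box_base: closed green plastic lunchbox with a flat lid and a latch on each short end, rigid, about 0.3 kg: 136 long (x), 62 wide (y), 46 mm high, the latches add 4 mm at each end; all three lunchboxes are alike. Origin: centre of its underside, z up. This one stands alone on the counter, on the other side from the mat; it is the foot of the stack.
- box_a: closed green plastic lunchbox with a flat lid and a latch on each short end, rigid, about 0.3 kg: 136 long (x), 62 wide (y), 46 mm high, the latches add 4 mm at each end; all three lunchboxes are alike. Origin: centre of its underside, z up. One of the two on the drying mat, beside the holder, towards +y.
- box_b: closed green plastic lunchbox with a flat lid and a latch on each short end, rigid, about 0.3 kg: 136 long (x), 62 wide (y), 46 mm high, the latches add 4 mm at each end; all three lunchboxes are alike. Origin: centre of its underside, z up. One of the two on the drying mat, beside the holder, towards -y.
- holder: toothpick holder: block of pale bamboo, 46 x 46 x 72 mm long, about 80 g, lying on a long side between the two lunchboxes on the mat, either end any way round. Origin: middle of the block. x: along its length, towards the end with the hole (round, blind, central, 32 wide, 58 mm deep); the other end is solid and heavier. From above both ends look alike. Hole up: x points up.
- mat: black rubber drying mat, fixed to the counter, 220 (x) x 290 (y) x 4 mm thick. Origin: centre of its underside.
- bowl: white melamine bowl, 120 wide, 50 mm high, standing just beyond the lone lunchbox, farther from the robot. Origin: centre of its underside. Leave alone.
- dish: small white sauce dish, 90 wide, 22 mm high, beyond the mat. Origin: centre of its underside. Leave alone.
- spatula: wooden spatula, 280 mm long, lying flat on the counter along the robot's side of the mat. x: along it, towards the blade. Leave alone.
- tumbler: glass tumbler, 68 wide, 110 mm high, in the middle towards the far side. Origin: centre of its underside. Leave alone.
- mug: white ceramic mug, 80 wide, 90 mm high, at the right side (-y). Origin: centre of its underside. Leave alone.
- soap: clear washing-up bottle, 60 wide, 190 mm high, at the left side (+y). Origin: centre of its underside. Leave alone.
Things that resemble listed ones, but are neither listed nor needed, are in the scene too. There is more than one size of the holder; the one meant has the size given above.

How it is judged:
By the outcome, as a careful person would: the job done as asked, in the order asked, and still so for the second after the job is handed in, while the arm keeps its last pose, push and grip.
It also fails if it takes over 72 s, if anything falls off the work surface, if the arm or the gripper's body presses on something with over 40 N, if the wrist force passes 120 N, or if a joint passes its speed limit or range.

## Robot

A 6-joint arm with a two-finger parallel gripper is mounted at the origin on the work surface. World frame = base frame: x ahead of the robot, y to its left, z up, the work surface at z = 0. Lengths are in mm, angles in rad, forces in N, time in s.
With the tool pointing down it reaches from about 275 to 750 mm from the base axis. Payload 10.2 kg.
Tool frame: the origin (TCP) lies between the finger pads; the fingertips stand 11 mm ahead of it and the grasp point (between the pads) lies 8 mm behind it; z points along the fingers, y is the line along which they close (so a half turn about z gives the same grasp; the last joint's range is limited). The gripper opens to 85 mm and grips with 20 to 120 N. Pads are 22 mm wide; open, the fingers measure 114 mm over their backs; the gripper's body (76 mm by 85 mm) begins 54 mm behind the grasp point. The pads swing forward as they close: fully open they stand 13 mm farther back than shut.
Start: joints at [-1.463, 0.313, 1.498, -0, 1.331, -0.223], TCP at [170.507, -496.547, 242.294] pointing down, gripper open.
Joint ranges: [-2.94, 2.94], [-0.97, 2.17], [0.19, 2.56], [-1.23, 4.37], [0.02, 3.11], [-2.88, 2.88]. Speed limits (rad/s): [2.39, 2.39, 3.01, 3.14, 3.14, 3.14].

## Interface

Orientations are given as a unit quaternion [w, x, y, z].
In Python, from rig import sense, eyes, finish_job gives the robot as it stands.
- The arm moves only by the shell command python3 -m jog 'ROWS' [FORCE]. ROWS is JSON, a list of rows, each a list of 7 numbers: the shift along the tool's x, y, z in m, then the turn, a rotation vector about the tool's x, y, z in rad, then the finger opening in m, from 0 to 0.0854. In form: [[dx, dy, dz, rx, ry, rz, gripper], ...]. A call has 1 to 5 rows; each row shifts and turns the commanded pose from where the row before left it, along the tool's axes as they then stand; what a row does not reach is not made up. A row lasts 1/10 s, in which the tool goes at most 50 mm and 8.59 degrees, less where a joint would pass 70% of its speed; a pose out of reach is approached as far as the arm can. A call is refused whole if a number of a shift passes 0.05 or a number of a turn 0.15, either way. A call with a gripper value outside its range is refused whole. The fingers move at their own pace and stop on an object; FORCE is the grip in N (left out, the last holds). Time passes only in rows, so rows that do not move let the fingers close. It gives the time, the measured TCP pose, the force, the opening and the grip force at its end, in the units of the state.
- sense(): the state, without advancing time (a new reading comes with each control period).
- eyes.capture(name): name is "scene" or "top" or "wrist"; returns the picture (400x640x3 uint8, red, green, blue); there is no depth.
- eyes.calibration(name): a dict with "fx", "fy", "cx", "cy" (pixels), "cam_to_world" (4x4, takes a point from camera to world coordinates); the wrist camera has in their place "mount" (4x4, takes a point from camera to tool coordinates, whose origin is the TCP and whose axes are the flange's). Camera axes: x right, y down, z forward; pixel columns grow to the right and rows downward; lengths in mm; the calibration is good to about 2 mm. A picture is of the moment at which its call begins: read the wrist's pose just before it. calibration takes no time and is no camera call.
- finish_job(): hands the job in; it is judged then, once.
The state is a dict: "time_s": time; "joints": joint angles; "dq": joint speeds; "tau": joint torques, N m; "eef_pos": TCP position; "ee_rot": TCP orientation; "force": force on the tool from outside, world axes, zero at the start; "wrist_torque": the same for the moment, N m; "grip_width": opening from 0.0 (shut) to 1.0 (fully open); "grip_force": force on a finger pad.
Only numpy, scipy, OpenCV 4.12 (cv2) and the standard library are available. Lean on these libraries where they do the work, as an engineer would, in place of code of your own. Each camera call takes 0.05 s, during which the arm holds its last target. There are 200 camera calls.

## Working session

There is one attempt and no reset: what is moved stays moved. The work goes in short steps, Python scripts to look and compute and a shell command to move; the robot and the scene stay as the last step left them, time stands still between calls to the robot, and variables do not carry over. Pictures are saved under pics/ and viewed, at most 10 in all, crops included, and the job is handed in when it is done.

```bash
mkdir -p pics; ls; python3 - <<'E'
from rig import sense, eyes
import cv2, numpy as np
s=sense();print(s)
for n in("scene","top"):
    im=eyes.capture(n);cv2.imwrite(f"pics/{n}0.png",im[:,:,::-1]);c=eyes.calibration(n);print(n,c)
print(eyes.calibration("wrist"))
E
```

```text
pics
{'time_s': 0.0, 'joints': array([-1.46341886e+00,  3.13468899e-01,  1.49843157e+00, -3.73338680e-06,
        1.33098363e+00, -2.23410308e-01]), 'dq': array([-7.47832537e-04,  5.31106763e-04,  4.14725062e-04,  1.81745638e-04,
        9.05676820e-05,  2.25929375e-03]), 'tau': array([ 1.08480916e-03, -4.12267721e+01, -2.59739631e+01, -1.95608436e-04,
        4.15503295e-03,  9.90211646e-06]), 'eef_pos': array([ 170.47031314, -496.30281808,  241.72746783]), 'ee_rot': array([-6.44738912e-04,  9.86353303e-01,  1.64641258e-01,  3.56314272e-05]), 'force': array([-0.00064137, -0.20519617, -0.04605146]), 'wrist_torque': array([-0.02532003,  0.03970177,  0.01352975]), 'grip_force': 0.0, 'grip_width': 1.0020658381984255}
scene {'fx': 388.63137407333744, 'fy': 388.63137407333744, 'cx': 318.19297913380495, 'cy': 207.18458140573375, 'cam_to_world': array([[-4.09815779e-01,  6.84335307e-01, -6.03105475e-01,
         1.24031346e+03],
       [ 9.12168199e-01,  3.07783324e-01, -2.70589362e-01,
         3.16489056e+02],
       [ 4.51953877e-04, -6.61025425e-01, -7.50363367e-01,
         8.88558774e
[... 307 characters left out ...]
99698689e-01, -1.76080357e-02,  1.71023084e-02,
        -1.27374627e+01],
       [-1.51542420e-02, -1.05374732e-01, -9.94317110e-01,
         1.23667930e+03],
       [ 0.00000000e+00,  0.00000000e+00,  0.00000000e+00,
         1.00000000e+00]])}
{'fx': 306.34438033415256, 'fy': 306.34438033415256, 'cx': 322.8761003620424, 'cy': 198.23905270458246, 'mount': array([[ 3.01408916e-04, -9.63357474e-01, -2.68220593e-01,
         6.75686208e+01],
       [ 9.99999881e-01,  3.93198034e-04, -2.88499043e-04,
        -1.79343786e+00],
       [ 3.83391519e-04, -2.68220474e-01,  9.63357478e-01,
        -1.31730175e+02],
       [ 0.00000000e+00,  0.00000000e+00,  0.00000000e+00,
         1.00000000e+00]])}
```

View pics/top0.png

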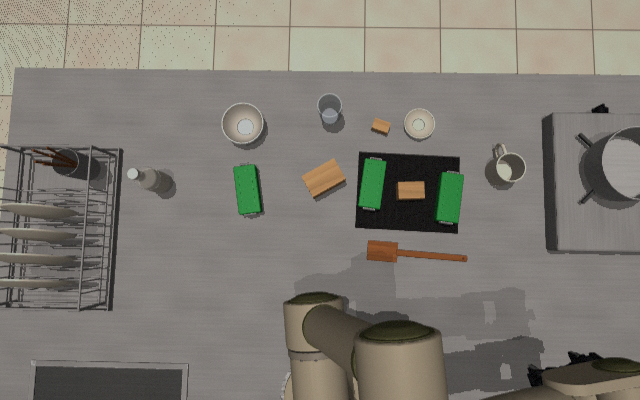

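View pics/scene0.png

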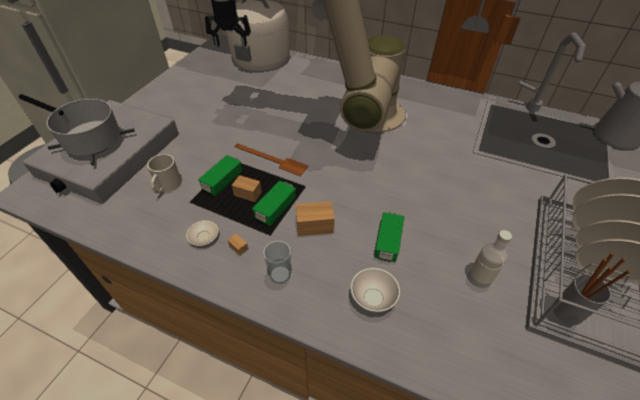

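The top view shows, by pixel:
- Lunchboxes: box_base (247,190), box_a (372,184), box_b (450,198).
- Holder candidates: block between the boxes (411,190), larger block (325,178), smaller block (381,126). I choose (411,190), since it lies between the two boxes on the mat.

I'll measure these next.

```bash
cat > h.py <<'E'
import cv2, numpy as np
from rig import sense, eyes
from scipy.optimize import least_squares
from scipy.spatial.transform import Rotation as R
def cam(n):
    c=eyes.calibration(n); K=np.array([[c['fx'],0,c['cx']],[0,c['fy'],c['cy']],[0,0,1]])
    if n=='wrist':
        s=sense(); T=np.eye(4); w,x,y,z=s['ee_rot']; T[:3,:3]=R.from_quat([x,y,z,w]).as_matrix(); T[:3,3]=s['eef_pos']
        return K,T@np.array(c['mount'])
    return K,np.array(c['cam_to_world'])
def proj(P,K,T):
    q=(np.atleast_2d(P)-T[:3,3])@T[:3,:3]; q=q@K.T; return q[:,:2]/q[:,2:]
def ray(u,v,z,K,T):
    d=T[:3,:3]@np.linalg.inv(K)@[u,v,1]; o=T[:3,3]; return o+d*(z-o[2])/d[2]
def corners(x,y,a,L,W,z0,z1):
    c,s=np.cos(a),np.sin(a)
    return np.array([[x+c*i*L/2-s*j*W/2,y+s*i*L/2+c*j*W/2,z] for i in(-1,1) for j in(-1,1) for z in(z0,z1)])
def mom(poly):
    m=cv2.moments(poly); a=m['m00']; A=np.array([[m['mu20'],m['mu11']],[m['mu11'],m['mu02']]])/a
    return np.array([m['m10']/a,m['m01']/a]),A,a
def fit(mask,seed,L,W,z0,z1,K,T,a0):
    n,lab,st,ce=cv2.connectedComponentsWithStats(mask)
    ids=[i for i in range(1,n) if st[i,4]>60]
    i=min(ids,key=lambda i:np.hypot(*(ce[i]-seed)))
    cs,_=cv2.findContours(cv2.resize((lab==i).astype(np.uint8),None,fx=8,fy=8,interpolation=0),cv2.RETR_EXTERNAL,cv2.CHAIN_APPROX_NONE)
    h=cv2.convexHull(max(cs,key=cv2.contourArea)).astype(np.float32)/8-.4375
    c,A,ar=mom(h); p0=ray(*c,(z0+z1)/2,K,T)
    def f(p):
        hp=cv2.convexHull(proj(corners(*p,L,W,z0,z1),K,T).astype(np.float32)); c2,A2,a2=mom(hp)
        return np.r_[c2-c,((A2-A)/np.sqrt(np.trace(A)))[[0,0,1],[0,1,1]]]
    r=least_squares(f,[p0[0],p0[1],a0],x_scale=[1,1,.01],diff_step=1e-4)
    hp=cv2.convexHull(proj(corners(*r.x,L,W,z0,z1),K,T).astype(np.float32))
    return r.x,np.abs(r.fun).max(),mom(hp)[2]/ar
def green(im):
    h=cv2.cvtColor(im,cv2.COLOR_RGB2HSV); return cv2.inRange(h,(50,120,30),(75,255,255))
def wood(im):
    h=cv2.cvtColor(im,cv2.COLOR_RGB2HSV); return cv2.inRange(h,(8,80,90),(22,255,255))
E
python3 - <<'E'
from h import *
np.set_printoptions(precision=3,suppress=True)
for n,sd in (("top",[(247,190),(372,184),(450,198),(411,190),(325,178),(381,126)]),("scene",[(390,235),(275,202),(221,175),(247,187),(315,218),(237,243)])):
    im=cv2.imread(f"pics/{n}0.png")[:,:,::-1].copy(); K,T=cam(n)
    for i,s in enumerate(sd):
        if i<3: print(n,i,*fit(green(im),s,136,62,0 if i==0 else 4,46 if i==0 else 50,K,T,0))
        else:
            z0=4 if i==3 else 0
            L,W,H=((72,46,46),(100,64,64),(46,30,30))[i-3]
            print(n,i,*fit(wood(im),s,L,W,z0,z0+H,K,T,1.57))
    if n=="scene": cv2.imwrite("pics/c1.png",cv2.resize(im[150:260,190:340,::-1],None,fx=5,fy=5,interpolation=cv2.INTER_CUBIC))
E
```

```text
top 0 [564.641 228.565   0.159] 0.8109252915205002 1.0613399317498826
top 1 [ 587.009 -121.23    -0.13 ] 0.05152018034128259 0.9857614958683067
top 2 [ 551.396 -334.329    0.   ] 1.271233225302785 1.0333529122895364
top 3 [ 571.841 -230.889    1.552] 0.9132514006659838 1.1018307749159093
top 4 [600.741  16.442   2.105] 0.5425465542987352 0.9689269141895682
top 5 [ 759.15  -147.024    1.37 ] 0.39718241463477805 1.0410971341676194
scene 0 [559.283 229.187   0.   ] 1.8184286005013484 1.10196267725277
scene 1 [ 580.404 -122.303    0.   ] 1.1123471618516318 0.9663764538413272
scene 2 [ 546.508 -333.502    0.   ] 1.198001819023319 1.0751719036523173
scene 3 [ 549.529 -241.823    1.927] 2.497634885216834 1.6622442066115475
scene 4 [589.784  14.854   1.75 ] 0.4255213509083586 0.9911706173159983
scene 5 [ 746.343 -153.095    1.394] 0.9665432543044388 1.3119314917039364
```

View pics/c1.png

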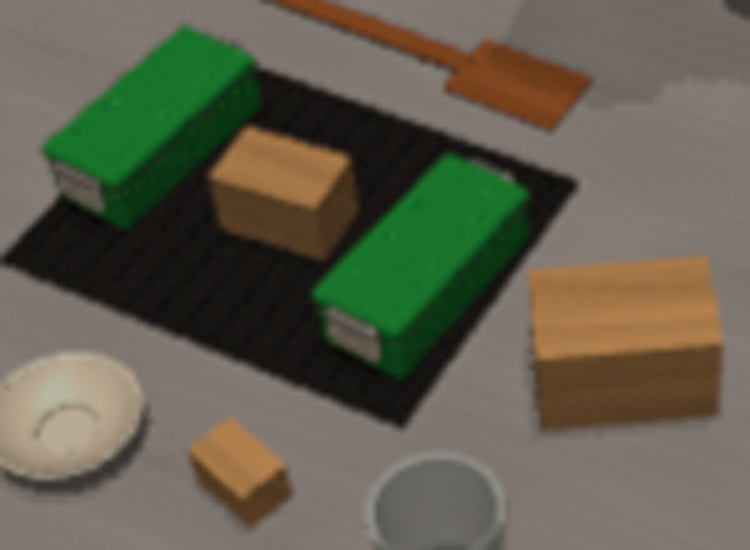

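The crop shows the mat block at crop (285,190), with its +y end face at (340,215) looking plain. The larger block at (625,340) and the smaller at (240,470) are the wrong sizes. Next I go above box_a.

```bash
J="python3 -m jog"; python3 -m jog '[[0,0,0,0,0,0.11,0.085],[0,0,0,0,0,0.11,0.085],[0,0,0,0,0,0.11,0.085]]' && python3 -m jog '[[0.02,-0.018,0,0,0,0,0.085],[0.03,-0.027,0,0,0,0,0.085],[0.035,-0.031,0,0,0,0,0.085],[0.035,-0.031,0,0,0,0,0.085],[0.035,-0.031,0,0,0,0,0.085]]' && python3 -m jog '[[0.035,-0.031,0,0,0,0,0.085],[0.035,-0.031,0,0,0,0,0.085],[0.035,-0.031,0,0,0,0,0.085],[0.035,-0.031,0,0,0,0,0.085],[0.035,-0.031,0,0,0,0,0.085]]' && python3 -m jog '[[0.035,-0.031,0,0,0,0,0.085],[0.03,-0.031,0,0,0,0,0.085],[0.02,-0.020,0,0,0,0,0.085],[0,0,0,0,0,0,0.085],[0,0,0,0,0,0,0.085]]'
sed -i 's/hp=cv2.convexHull(proj(corners(\*p,/hp=cv2.convexHull(proj(corners(p[0],p[1],p[2]-5,/; s/\[p0\[0\],p0\[1\],a0\],x_scale/[p0[0],p0[1],a0+5],x_scale/; s/    r=least/    r=least/' h.py
sed -i "s/    hp=cv2.convexHull(proj(corners(\*r.x/    r.x[2]-=5\n    hp=cv2.convexHull(proj(corners(*r.x/" h.py
python3 - <<'E'
from h import *
np.set_printoptions(precision=3,suppress=True)
K,T=cam('wrist'); im=eyes.capture('wrist'); cv2.imwrite('pics/w1.png',im[:,:,::-1]); s=sense(); print(s['eef_pos'],s['ee_rot'],s['joints'])
print('w',proj([587,-121,50],K,T)[0],fit(green(im),proj([587,-121,50],K,T)[0],136,62,4,50,K,T,-.13))
for n,sd in (("top",[(247,190),(372,184),(450,198)]),("scene",[(390,235),(275,202),(221,175)])):
    im=cv2.imread(f"pics/{n}0.png")[:,:,::-1].copy(); K,T=cam(n)
    for i,q in enumerate(sd): print(n,i,*fit(green(im),q,136,62,0 if i==0 else 4,46 if i==0 else 50,K,T,0))
E
```

```text
time_s: 0.4
eef_pos: [170.5, -496.4, 241.9]
ee_rot: [-0.0, 1.0, -0.002, -0.0]
force: [0.0, -0.8, -0.5]
grip_width: 1.001
grip_force: 0.0
time_s: 0.9
eef_pos: [326.4, -356.9, 242.1]
ee_rot: [-0.0, 1.0, 0.0, -0.0]
force: [0.1, -0.6, 0.6]
grip_width: 0.996
grip_force: 0.0
time_s: 1.4
eef_pos: [501.4, -201.6, 242.1]
ee_rot: [-0.0, 1.0, 0.0, -0.0]
force: [0.9, -0.8, -0.3]
grip_width: 0.993
grip_force: 0.0
time_s: 1.9
eef_pos: [585.1, -121.0, 241.7]
ee_rot: [-0.0, 1.0, 0.001, -0.001]
force: [0.3, -0.2, -0.2]
grip_width: 0.997
grip_force: 0.0
[ 584.787 -121.59   241.957] [-0.  1.  0. -0.] [-0.401  0.475  1.265 -0.     1.403  1.169]
w [324.479 175.622] (array([ 585.106, -118.75 ,   -0.134]), np.float64(0.9316568988980269), 1.0159477896374343)
top 0 [564.645 228.559   0.161] 0.8081086987046925 1.0612670087685891
top 1 [ 587.009 -121.23    -0.13 ] 0.05171321216801873 0.9857672286035832
top 2 [ 551.455 -334.26    -0.131] 0.33998934536295095 1.033454970062427
scene 0 [559.435 227.953   0.138] 1.2293719623067356 1.0641417511746765
scene 1 [ 580.719 -122.033   -0.113] 0.23866526321752066 0.9905020802968432
scene 2 [ 546.651 -333.366   -0.062] 0.8619566528014299 1.0867931632476402
```

View pics/w1.png

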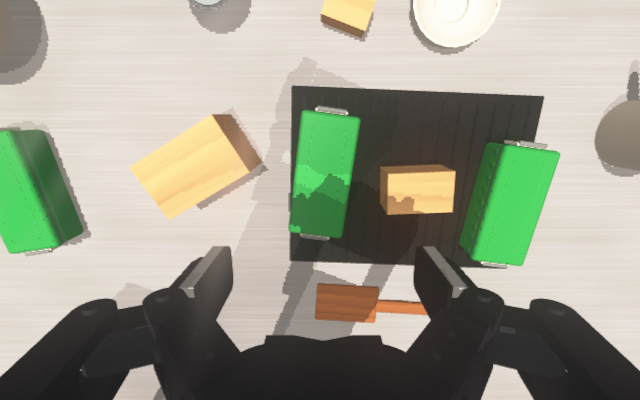

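The wrist view shows box_a at (325,175) directly below, leaning -0.13 rad. The holder is at (418,190), with roughly a 35 mm gap between the two. Now I grasp box_a.

```bash
python3 -m jog '[[0,-0.001,0,0,0,0.13,0.078],[0,0,0.04,0,0,0,0.078],[0,0,0.05,0,0,0,0.078],[0,0,0.05,0,0,0,0.078],[0,0,0.04,0,0,0,0.078]]' >/dev/null && python3 -m jog '[[0,0,0.02,0,0,0,0.078],[0,0,0.012,0,0,0,0.078],[0,0,0,0,0,0,0.078],[0,0,0,0,0,0,0.078]]' && python3 -m jog '[[0,0,0,0,0,0,0.055],[0,0,0,0,0,0,0.055],[0,0,0,0,0,0,0.055],[0,0,0,0,0,0,0.055],[0,0,0,0,0,0,0.055]]' 40
```

```text
time_s: 2.85
eef_pos: [585.7, -120.9, 31.6]
ee_rot: [0.0, 0.998, -0.065, 0.001]
force: [0.7, 0.5, 0.7]
grip_width: 0.914
grip_force: 0.0
time_s: 3.35
eef_pos: [586.0, -120.6, 32.0]
ee_rot: [0.0, 0.998, -0.065, 0.001]
force: [-0.9, -1.0, 6.8]
grip_width: 0.718
grip_force: 45.3
```

```bash
python3 -m jog '[[0,0,-0.025,0,0,0,0.055],[0,0,-0.04,0,0,0,0.055],[0,0,-0.05,0,0,0,0.055],[0,0,-0.05,0,0,-0.065,0.055],[0,0,-0.035,0,0,-0.065,0.055]]' && python3 -m jog '[[0,-0.025,0,0,0,0,0.055],[-0.005,-0.045,0,0,0,0,0.055],[-0.01,-0.045,0,0,0,0,0.055],[-0.005,-0.045,0,0,0,0,0.055],[0,-0.03,0,0,0,0,0.055]]' >/dev/null && python3 -m jog '[[0,-0.01,0,0,0,-0.15,0.055],[0,0,0,0,0,0,0.055],[0,0,0,0,0,0,0.055]]'
python3 - <<'E'
from h import *
np.set_printoptions(precision=3,suppress=True)
K,T=cam('wrist'); im=eyes.capture('wrist'); cv2.imwrite('pics/w2.png',im[:,:,::-1])
sd=proj([563,228,46],K,T)[0]; print(sd)
print(fit(green(im),sd,136,62,0,46,K,T,.15))
E
```

```text
time_s: 3.85
eef_pos: [585.4, -120.2, 234.2]
ee_rot: [0.001, 1.0, 0.002, 0.002]
force: [-0.3, 0.4, -3.4]
grip_width: 0.714
grip_force: 45.7
time_s: 4.65
eef_pos: [564.9, 79.4, 230.3]
ee_rot: [0.0, 0.997, 0.074, -0.0]
force: [-0.3, -0.2, -3.6]
grip_width: 0.723
grip_force: 45.5
[182.251 160.289]
(array([562.228, 233.428,   0.131]), np.float64(2.850387555354355), 1.1995846609703844)
```

View pics/w2.png

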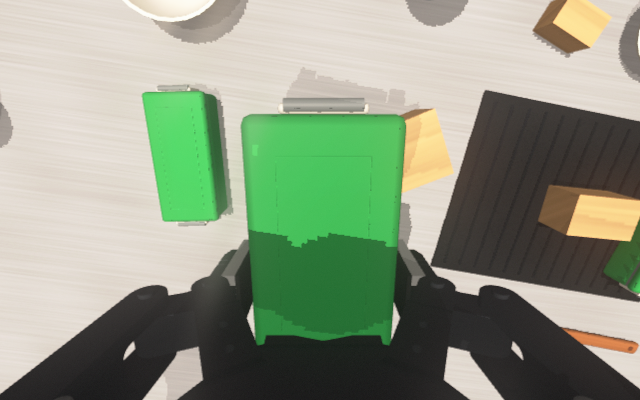

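The base lid is in view at about (178,157) and the held box is at centre. I'll refine the base with a lid-only fit and check where the held box sits in the gripper.

```bash
python3 - <<'E'
from h import *
np.set_printoptions(precision=3,suppress=True)
K,T=cam('wrist'); im=cv2.imread('pics/w2.png')[:,:,::-1].copy()
g=green(im)&(im[:,:,1]>150).astype(np.uint8)*255
print(fit(g,(182,157),136,62,45.9,46,K,T,.15))
pts=[(145,92),(206,93),(217,221),(162,222)]; P=np.array([ray(*p,46,K,T)[:2] for p in pts]); print(P, P.mean(0))
K,_=cam('wrist'); M=np.array(eyes.calibration('wrist')['mount'])
print(proj([[68,0,-18],[68,31,-18],[68,-31,-18],[-68,0,-18],[72,0,-10]],K,M))
col=g[:,300:350].max(1); print(np.where(green(im)[:,325]>0)[0][[0,-1]], [np.where(green(im)[r,230:420]>0)[0][[0,-1]]+230 for r in (125,180,225)])
E
```

```text
(array([563.439, 228.373,   0.152]), np.float64(1.6401847552198134), 1.0530020402361047)
[[625.275 265.237]
 [633.079 206.269]
 [501.677 188.364]
 [491.685 247.851]] [562.929 226.93 ]
[[327.783 110.731]
 [414.628 110.758]
 [240.95  110.704]
 [326.469 407.813]
 [327.513  99.89 ]]
[115 340] [array([261, 405]), array([245, 401]), array([248, 398])]
```

```bash
python3 -m jog '[[0.003,-0.022,0,0,0,0,0.055],[0.006,-0.04,0,0,0,0,0.055],[0.006,-0.04,0,0,0,0,0.055],[0.004,-0.03,0,0,0,0,0.055],[0.002,-0.015,0,0,0,0,0.055]]' >/dev/null && python3 -m jog '[[0,0,0.03,0,0,0,0.055],[0,0,0.045,0,0,0,0.055],[0,0,0.04,0,0,0,0.055],[0,0,0.025,0,0,0,0.055],[0,0,0.010,0,0,0,0.055]]' >/dev/null &&  python3 -m jog '[[0,0,0,0,0,0,0.055],[0,0,0,0,0,0,0.055]]'
```

```text
time_s: 5.9
eef_pos: [564.8, 227.9, 81.9]
ee_rot: [-0.0, 0.997, 0.075, 0.001]
force: [0.8, -0.0, -2.7]
grip_width: 0.713
grip_force: 45.4
```

```bash
python3 -m jog '[[-0.001,0,0.004,0,0,0,0.055],[0,0,0.002,0,0,0,0.055],[0,0,0,0,0,0,0.055]]' ; python3 -m jog '[[0,0,0.001,0,0,0,0.055],[0,0,0.0005,0,0,0,0.055],[0,0,0,0,0,0,0.055]]'
```

```text
time_s: 6.2
eef_pos: [562.7, 228.1, 74.5]
ee_rot: [-0.0, 0.997, 0.075, 0.0]
force: [-0.3, -0.7, -2.7]
grip_width: 0.716
grip_force: 45.5
time_s: 6.5
eef_pos: [562.9, 228.2, 74.0]
ee_rot: [0.0, 0.997, 0.075, 0.0]
force: [-3.5, -0.6, 4.7]
grip_width: 0.719
grip_force: 46.5
```

```bash
python3 -m jog '[[0,0,0,0,0,0,0.08],[0,0,0,0,0,0,0.08],[0,0,0,0,0,0,0.08]]' >/dev/null; python3 -m jog '[[0,0,-0.025,0,0,0,0.08],[0,0,-0.045,0,0,0,0.08],[0,0,-0.05,0,0,0,0.08],[0,0,-0.045,0,0,0,0.08],[0,0,0,0,0,0.15,0.08]]'>/dev/null;  python3 -m jog '[[0,0,0,0,0,0,0.08],[0,0,0,0,0,0,0.08]]'
python3 - <<'E'
from h import *
np.set_printoptions(precision=3,suppress=True)
K,T=cam('wrist'); im=eyes.capture('wrist'); cv2.imwrite('pics/w3.png',im[:,:,::-1])
g=green(im)&(im[:,:,1]>120).astype(np.uint8)*255
sd=proj([563,228,92],K,T)[0]; print(sd,fit(g,sd,136,62,91.9,92,K,T,.15))
E
```

```text
time_s: 7.5
eef_pos: [562.4, 228.0, 236.7]
ee_rot: [0.0, 1.0, 0.002, -0.001]
force: [-0.3, 0.5, -1.0]
grip_width: 0.936
grip_force: 0.0
[324.63  186.926] (array([582.417, 231.139,   0.585]), np.float64(25.244188837740673), 1.783398457592911)
```

View pics/w3.png

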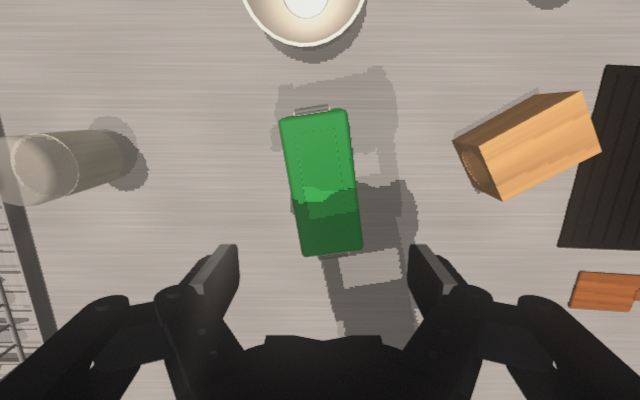

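The stack appears as one box at (320,183), so box_a sits squarely on the base. I'll fit the lid precisely and move on to box_b.

```bash
python3 - <<'E'
from h import *
np.set_printoptions(precision=3,suppress=True)
K,T=cam('wrist'); im=cv2.imread('pics/w3.png')[:,:,::-1].copy()
print(fit(green(im),(320,183),136,62,0,92,K,T,.15))
E
python3 -m jog '[[0,0.025,0,0,0,0,0.08],[0,0.045,0,0,0,0,0.08],[0,0.05,0,0,0,0,0.08],[0,0.05,0,0,0,0,0.08],[0,0.05,0,0,0,0,0.08]]' >/dev/null;python3 -m jog '[[0,0.05,0,0,0,0,0.08],[0,0.05,0,0,0,0,0.08],[0,0.05,0,0,0,0,0.08],[0,0.05,0,0,0,0,0.08],[0,0.05,0,0,0,0,0.08]]' >/dev/null;python3 -m jog '[[0,0.045,0,0,0,0,0.08],[-0.005,0.03,0,0,0,0,0.08],[-0.007,0.015,0,0,0,0,0.08],[0,0,0,0,0,0,0.08],[0,0,0,0,0,0,0.08]]'
python3 - <<'E'
from h import *
np.set_printoptions(precision=3,suppress=True)
K,T=cam('wrist'); im=eyes.capture('wrist'); cv2.imwrite('pics/w4.png',im[:,:,::-1])
sd=proj([550,-334,50],K,T)[0]; print(sd,fit(green(im),sd,136,62,4,50,K,T,-.13))
sd=proj([572,-231,50],K,T)[0]; print(sd,fit(wood(im),sd,72,46,4,50,K,T,1.57))
E
```

```text
(array([563.056, 229.465,   0.161]), np.float64(1.464175716746156), 1.0489469550475388)
time_s: 9.05
eef_pos: [551.3, -330.7, 237.5]
ee_rot: [-0.0, 1.0, 0.001, -0.0]
force: [0.0, 0.3, -0.3]
grip_width: 0.936
grip_force: 0.0
[327.704 179.5  ] (array([ 550.379, -331.591,   -0.131]), np.float64(0.9506817563071596), 1.020628862975139)
[229.245 158.608] (array([ 562.219, -225.787,   -0.292]), np.float64(9.383508765681968), 0.5598329300481842)
```

View pics/w4.png

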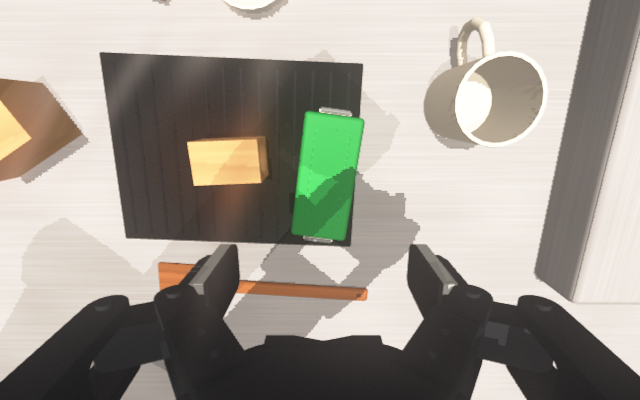

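box_b is at (328,175) directly below. The holder is at (228,160), with a sliver of its -y end visible at about (264,160). Now I grasp box_b.

```bash
python3 -m jog '[[0,0.002,0,0,0,0.13,0.078],[0,0,0.04,0,0,0,0.078],[0,0,0.05,0,0,0,0.078],[0,0,0.05,0,0,0,0.078],[0,0,0.04,0,0,0,0.078]]' >/dev/null && python3 -m jog '[[0,0,0.015,0,0,0,0.078],[0,0,0.010,0,0,0,0.078],[0,0,0,0,0,0,0.078],[0,0,0,0,0,0,0.078]]' && python3 -m jog '[[0,0,0,0,0,0,0.055],[0,0,0,0,0,0,0.055],[0,0,0,0,0,0,0.055],[0,0,0,0,0,0,0.055],[0,0,0,0,0,0,0.055]]' 40 && python3 -m jog '[[0,0,-0.025,0,0,0,0.055],[0,0,-0.04,0,0,0,0.055],[0,0,-0.05,0,0,0,0.055],[0,0,-0.05,0,0,-0.065,0.055],[0,0,-0.035,0,0,-0.065,0.055]]'>/dev/null;  python3 -m jog '[[0,0,0,0,0,0,0.055],[0,0,0,0,0,0,0.055]]'
python3 - <<'E'
from h import *
K,T=cam('wrist'); im=eyes.capture('wrist'); cv2.imwrite('pics/w5.png',im[:,:,::-1])
g=green(im); print(np.where(g[:,325]>0)[0][[0,-1]],[np.where(g[r,200:450]>0)[0][[0,-1]]+200 for r in (125,180,225)])
im=eyes.capture('scene'); cv2.imwrite('pics/s5.png',im[:,:,::-1])
a=cv2.resize(im[150:220,220:290,::-1],None,fx=7,fy=7,interpolation=cv2.INTER_CUBIC)
b=cv2.resize(cv2.imread('pics/w4.png')[120:200,180:285],None,fx=3,fy=6,interpolation=cv2.INTER_CUBIC)[:480]
cv2.imwrite('pics/c5.png',np.hstack([a[:480],b]))
E
```

```text
time_s: 10.0
eef_pos: [552.1, -334.4, 34.9]
ee_rot: [0.001, 0.998, -0.064, 0.001]
force: [0.1, -0.4, 0.6]
grip_width: 0.91
grip_force: 0.0
time_s: 10.5
eef_pos: [551.9, -334.5, 34.7]
ee_rot: [0.001, 0.998, -0.065, 0.001]
force: [-0.6, 0.6, 7.6]
grip_width: 0.717
grip_force: 45.0
time_s: 11.2
eef_pos: [551.0, -333.8, 232.8]
ee_rot: [0.0, 1.0, 0.0, 0.0]
force: [0.3, 0.2, -2.6]
grip_width: 0.719
grip_force: 44.9
[117 340] [array([244, 402]), array([247, 399]), array([249, 396])]
```

View pics/c5.png

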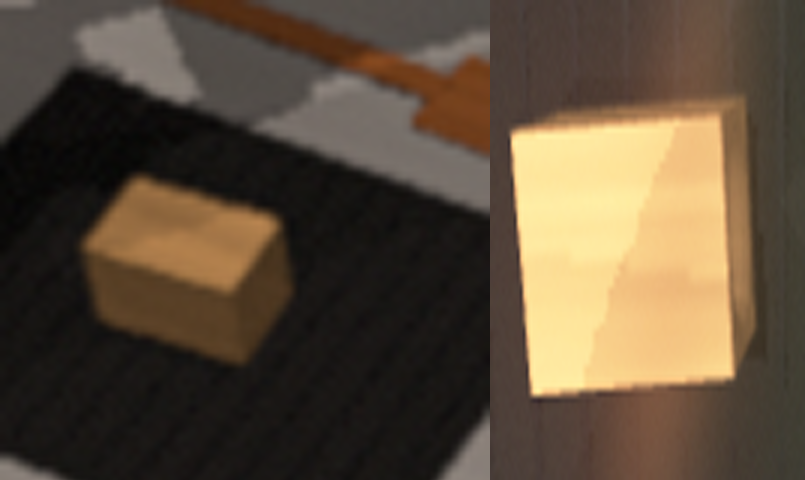

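The holder's +y end face at crop (265,290) is unobstructed and plain, which suggests the hole faces -y. I'll confirm that later from close by. Carrying box_b to the stack now.

```bash
python3 -m jog '[[0,-0.025,0,0,0,0,0.055],[0,-0.045,0,0,0,0,0.055],[0,-0.05,0,0,0,0,0.055],[0,-0.05,0,0,0,0,0.055],[0,-0.05,0,0,0,0,0.055]]' >/dev/null;python3 -m jog '[[0,-0.05,0,0,0,0,0.055],[0,-0.05,0,0,0,0,0.055],[0,-0.05,0,0,0,0,0.055],[0,-0.05,0,0,0,0,0.055],[0,-0.05,0,0,0,0,0.055]]' >/dev/null;python3 -m jog '[[0.006,-0.045,0,0,0,0,0.055],[0.006,-0.03,0,0,0,0,0.055],[0,-0.017,0,0,0,0,0.055],[0,0,0,0,0,-0.075,0.055],[0,0,0,0,0,-0.075,0.055]]' >/dev/null;  python3 -m jog '[[0,0,0,0,0,0,0.055],[0,0,0,0,0,0,0.055],[0,0,0,0,0,0,0.055]]'
```

```text
time_s: 13.1
eef_pos: [562.7, 227.6, 232.5]
ee_rot: [0.0, 0.997, 0.074, -0.0]
force: [-0.2, 0.6, -2.4]
grip_width: 0.715
grip_force: 44.9
```

```bash
python3 -m jog '[[0,-0.0005,0.02,0,0,-0.002,0.055],[0,0,0.035,0,0,0,0.055],[0,0,0.03,0,0,0,0.055],[0,0,0.015,0,0,0,0.055],[0,0,0.004,0,0,0,0.055]]'>/dev/null; python3 -m jog '[[0,0,0,0,0,0,0.055],[0,0,0,0,0,0,0.055],[0,0,0,0,0,0,0.055]]'
```

```text
time_s: 13.9
eef_pos: [563.1, 228.7, 130.0]
ee_rot: [-0.0, 0.997, 0.076, 0.001]
force: [-0.5, 0.3, -2.2]
grip_width: 0.716
grip_force: 44.8
```

```bash
python3 -m jog '[[0,0.0005,0.004,0,0,0.001,0.055],[0,0,0.002,0,0,0,0.055],[0,0,0,0,0,0,0.055]]' ; python3 -m jog '[[0,0,0.001,0,0,0,0.055],[0,0,0,0,0,0,0.055]]';python3 -m jog '[[0,0,0.001,0,0,0,0.055],[0,0,0,0,0,0,0.055]]'
```

```text
time_s: 14.2
eef_pos: [562.8, 228.1, 122.9]
ee_rot: [0.0, 0.997, 0.076, 0.0]
force: [-0.9, -0.1, -2.3]
grip_width: 0.718
grip_force: 44.9
time_s: 14.4
eef_pos: [562.8, 228.1, 122.8]
ee_rot: [0.0, 0.997, 0.076, 0.0]
force: [-3.9, -0.7, 4.8]
grip_width: 0.716
grip_force: 45.8
time_s: 14.6
eef_pos: [562.9, 228.1, 122.7]
ee_rot: [0.0, 0.997, 0.076, 0.001]
force: [-6.5, -1.3, 13.5]
grip_width: 0.718
grip_force: 46.6
```

```bash
python3 -m jog '[[0,0,-0.0015,0,0,0,0.08],[0,0,0,0,0,0,0.08],[0,0,0,0,0,0,0.08],[0,0,0,0,0,0,0.08]]' >/dev/null; python3 -m jog '[[0,0,-0.02,0,0,0,0.08],[0,0,-0.045,0,0,0,0.08],[0,0,-0.05,0,0,0,0.08],[0,0,-0.025,0,0,0,0.08],[0,0,0,0,0,0.15,0.08]]'>/dev/null;  python3 -m jog '[[0,0,0,0,0,0,0.08],[0,0,0,0,0,0,0.08]]'
python3 - <<'E'
from h import *
np.set_printoptions(precision=3,suppress=True)
K,T=cam('wrist'); im=eyes.capture('wrist'); cv2.imwrite('pics/w6.png',im[:,:,::-1])
sd=proj([563,228,138],K,T)[0]; print(sd,fit(green(im),sd,136,62,0,138,K,T,.15))
E
python3 -m jog '[[0,0.025,0,0,0,0,0.08],[0,0.045,0,0,0,0,0.08],[0,0.05,0,0,0,0,0.08],[0,0.05,0,0,0,0,0.08],[0,0.05,0,0,0,0,0.08]]' >/dev/null;python3 -m jog '[[0,0.05,0,0,0,0,0.08],[0,0.05,0,0,0,0,0.08],[0,0.05,0,0,0,0,0.08],[0,0.05,0,0,0,0,0.08],[0,0.05,0,0,0,0,0.08]]' >/dev/null;python3 -m jog '[[0,0.04,0,0,0,0.14,0.08],[0,0.0,0,0,0,0.143,0.08],[0,0,0,0,0,0.143,0.08],[0,0,0,0,0,0.143,0.08],[0,0,0,0,0,0.143,0.08]]'>/dev/null; python3 -m jog '[[0,0,0,0,0,0.143,0.08],[0,0,0,0,0,0.143,0.08],[0,0,0,0,0,0.143,0.08],[0,0,0,0,0,0.143,0.08],[0,0,0,0,0,0.143,0.08]]'>/dev/null; python3 -m jog '[[0,0,0,0,0,0.143,0.08],[0,0,0,0,0,0,0.08],[0,0,0,0,0,0,0.08]]'
python3 - <<'E'
from h import *
np.set_printoptions(precision=3,suppress=True)
s=sense(); print(s['joints'])
K,T=cam('wrist'); im=eyes.capture('wrist')
sd=proj([571,-231,50],K,T)[0]; print(sd,fit(wood(im),sd,72,46,4,50,K,T,1.57))
cv2.imwrite('pics/w7.png',np.hstack([im[:,:,::-1],cv2.imread('pics/w6.png')])[:, :1280]); 
v=cv2.imread('pics/w7.png'); cv2.imwrite('pics/w7.png',cv2.resize(v,(1600,500))[:,:800] if 0 else np.vstack([im[:300,:,::-1],cv2.imread('pics/w6.png')[0:300]]))
E
```

```text
time_s: 15.7
eef_pos: [562.5, 228.1, 261.4]
ee_rot: [0.0, 1.0, 0.003, -0.001]
force: [0.0, -0.4, -0.7]
grip_width: 0.939
grip_force: 0.0
[324.832 192.92 ] (array([562.387, 229.315,   0.16 ]), np.float64(1.3701451368208846), 1.0457798172789943)
time_s: 18.05
eef_pos: [563.6, -281.9, 261.8]
ee_rot: [0.0, 0.71, -0.704, -0.0]
force: [-0.6, -0.5, 0.1]
grip_width: 0.936
grip_force: 0.0
[-0.649  0.542  1.11  -0.     1.49   2.485]
[315.309 215.561] (array([ 568.025, -224.838,    1.605]), np.float64(0.5404112458657055), 0.9375387950258719)
```

View pics/w7.png

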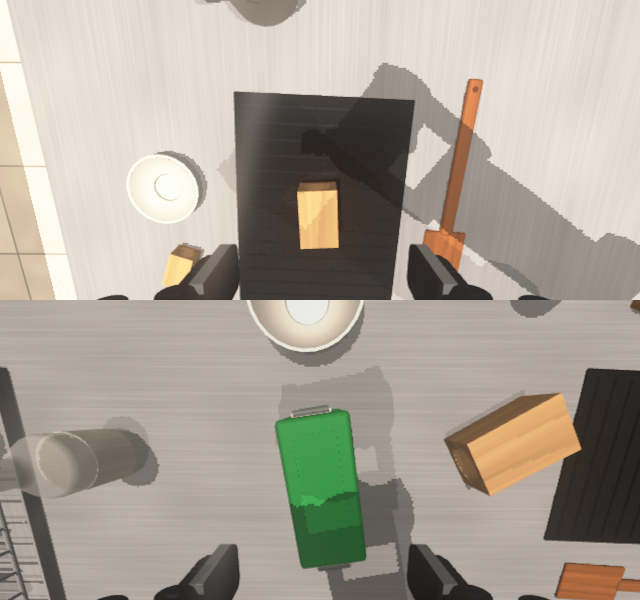

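The lower half shows the three-box stack square at (320,490). The upper half shows the holder alone on the mat at (318,217), with its -y end at (318,187). I'll tilt the camera to see that end.

```bash
python3 -m jog '[[0.01,-0.004,0.035,0,0,0,0.08],[0.01,0,0.045,0,0,0,0.08],[0.008,0,0.035,0,-0.05,0,0.08],[0,0,0,0,-0.13,0,0.08],[0,0,0,0,-0.13,0,0.08]]' >/dev/null; python3 -m jog '[[0,0,0,0,-0.13,0,0.08],[0,0,0,0,0,0,0.08],[0,0,0,0,0,0,0.08],[0,0,0,0,0,0,0.08]]'
python3 - <<'E'
from h import *
np.set_printoptions(precision=3,suppress=True)
K,T=cam('wrist'); im=eyes.capture('wrist')
sd=proj([569,-228,50],K,T)[0]; print(sd,fit(wood(im),sd,72,46,4,50,K,T,1.6))
u,v=sd.astype(int); u0=max(u-80,0);v0=max(v-80,0)
cv2.imwrite('pics/w8.png',cv2.resize(im[v0:v0+150,u0:u0+160,::-1],None,fx=4,fy=4,interpolation=cv2.INTER_CUBIC)); print(u0,v0)
E
```

```text
time_s: 19.0
eef_pos: [568.1, -309.1, 147.8]
ee_rot: [-0.153, 0.692, -0.689, -0.153]
force: [-0.4, -0.9, -0.3]
grip_width: 0.934
grip_force: 0.0
[320.408 228.377] (array([ 567.683, -224.143,    1.628]), np.float64(1.6876000928145822), 0.9180507215777016)
240 148
```

View pics/w8.png

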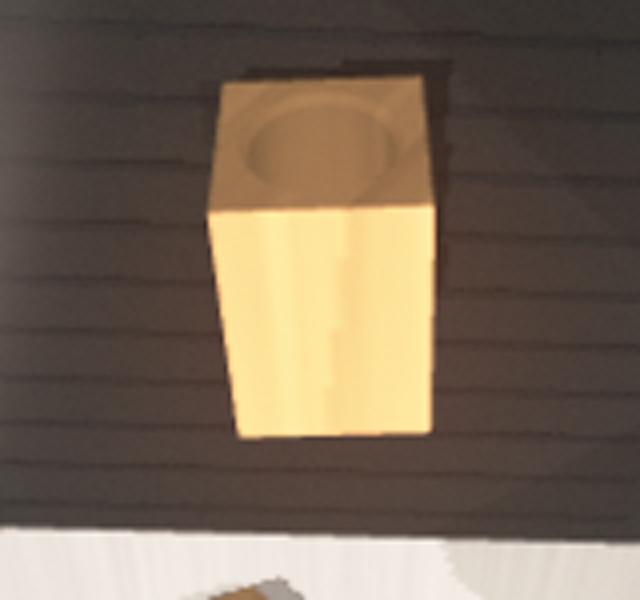

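The picture shows the hole clearly in the near end at crop (320,145), which is the -y end. Next I locate the top face from its corners.

```bash
python3 - <<'E'
from h import *
np.set_printoptions(precision=3,suppress=True)
K,T=cam('wrist')
P=np.array([ray(*p,50,K,T)[:2] for p in [(292.5,201),(348.75,199.25),(347.75,256),(299.5,257.25)]]); print(P,P.mean(0),np.linalg.norm(P-np.roll(P,1,0),axis=1))
m=(P[2]+P[3]-P[0]-P[1])/2; print(np.arctan2(m[1],m[0])); print(sense()['eef_pos'])
E
```

```text
[[ 591.847 -259.72 ]
 [ 545.98  -261.854]
 [ 542.604 -189.326]
 [ 589.375 -187.16 ]] [ 567.451 -224.515] [72.602 45.917 72.606 46.822]
1.6110740939206207
[ 568.103 -309.014  147.999]
```

```bash
python3 -m jog '[[0,0,0,0,0.14,0,0.078],[0,0,0,0,0.15,0,0.078],[0,0,0,0,0.15,0,0.078],[-0.04,0.001,0,0,0,-0.03,0.078],[-0.045,0,0,0,0,0,0.078]]'>/dev/null; python3 -m jog '[[0,0,0,0,0,0,0.078],[0,0,0,0,0,0,0.078],[0,0,0,0,0,0,0.078]]'
```

```text
time_s: 19.85
eef_pos: [565.3, -225.5, 147.8]
ee_rot: [0.0, 0.719, -0.695, 0.001]
force: [-0.3, -0.2, -0.6]
grip_width: 0.911
grip_force: 0.0
```

```bash
python3 -m jog '[[-0.002,-0.001,0.03,0,0,0,0.078],[0,0,0.045,0,0,0,0.078],[0,0,0.035,0,0,0,0.078],[0,0,0.014,0,0,0,0.078],[0,0,0,0,0,0,0.078]]'>/dev/null; python3 -m jog '[[0,0,0,0,0,0,0.078],[0,0,0,0,0,0,0.078]]'; python3 -m jog '[[0,0,0,0,0,0,0.04],[0,0,0,0,0,0,0.04],[0,0,0,0,0,0,0.04],[0,0,0,0,0,0,0.04],[0,0,0,0,0,0,0.04]]' 40; python3 -m jog '[[0,0,0,0,0,0,0.04],[0,0,0,0,0,0,0.04]]'
```

```text
time_s: 20.55
eef_pos: [567.1, -223.7, 25.3]
ee_rot: [-0.0, 0.718, -0.696, 0.002]
force: [-0.2, -0.2, 0.3]
grip_width: 0.915
grip_force: 0.0
time_s: 21.05
eef_pos: [566.5, -223.1, 24.2]
ee_rot: [-0.0, 0.719, -0.695, 0.001]
force: [-0.3, 0.6, 6.7]
grip_width: 0.534
grip_force: 42.2
time_s: 21.25
eef_pos: [566.5, -223.1, 24.2]
ee_rot: [-0.0, 0.719, -0.695, 0.001]
force: [-1.2, 0.2, 6.8]
grip_width: 0.532
grip_force: 42.2
```

Holding the holder (45 mm opening). Now I lift, move over the open counter, and probe a small tilt.

```bash
python3 -m jog '[[0,0,-0.03,0,0,0,0.04],[0,0,-0.05,0,0,0,0.04],[0,0,-0.05,0,0,0,0.04],[0,0,-0.05,0,0,0,0.04],[0,0,-0.05,0,0,0,0.04]]'>/dev/null; python3 -m jog '[[-0.029,0.019,-0.03,0,0,0,0.04],[-0.029,0.02,0,0,0,0,0.04],[-0.029,0.02,0,0,0,0,0.04],[-0.029,0.02,0,0,0,0,0.04],[-0.029,0.02,0,0,0,0,0.04]]'>/dev/null; python3 -m jog '[[-0.029,0.02,0,0,0,0,0.04],[-0.029,0.02,0,0,0,0,0.04],[0,0,0,0,0.12,0,0.04],[0,0,0,0,0.12,0,0.04],[0,0,0,0,0,0,0.04]]'; python3 -c "
from rig import sense
print(sense()['joints'])"
```

```text
time_s: 22.75
eef_pos: [415.6, -41.7, 287.8]
ee_rot: [0.077, 0.722, -0.683, 0.081]
force: [0.1, 0.2, -0.9]
grip_width: 0.535
grip_force: 41.5
[-0.25525125  0.02996361  1.73242391 -0.22038908  1.31527959  2.87966766]
```

Tilting toward -y drives q4 the limited way, so I untilt, swing the hole end round to +y, and tilt that way.

```bash
python3 -m jog '[[0,0,0,0,-0.12,0,0.04],[0,0,0,0,-0.12,0,0.04],[0,0,0,0,0,-0.14,0.04],[0,0,0,0,0,-0.148,0.04],[0,0,0,0,0,-0.148,0.04]]'>/dev/null; python3 -m jog '[[0,0,0,0,0,-0.148,0.04],[0,0,0,0,0,-0.148,0.04],[0,0,0,0,0,-0.148,0.04],[0,0,0,0,0,-0.148,0.04],[0,0,0,0,0,-0.148,0.04]]'>/dev/null; python3 -m jog '[[0,0,0,0,0,-0.148,0.04],[0,0,0,0,0,-0.148,0.04],[0,0,0,0,0,-0.148,0.04],[0,0,0,0,0,-0.148,0.04],[0,0,0,0,0,-0.148,0.04]]'>/dev/null; python3 -m jog '[[0,0,0,0,0,-0.148,0.04],[0,0,0,0,0,-0.148,0.04],[0,0,0,0,0,-0.148,0.04],[0,0,0,0,0,-0.148,0.04],[0,0,0,0,0,-0.148,0.04]]'>/dev/null; python3 -m jog '[[0.02,0,0,0,0,-0.148,0.04],[0.03,0,0,0,0,0,0.04],[0.03,0,0,0,0,0,0.04],[0,0,0,0,0,0,0.04],[0,0,0,0,0,0,0.04]]'; python3 -c "
from rig import sense
print(sense()['joints'])"
```

```text
time_s: 25.25
eef_pos: [441.3, 33.7, 288.6]
ee_rot: [-0.008, 0.8, 0.6, 0.005]
force: [0.2, -0.7, -0.6]
grip_width: 0.531
grip_force: 41.5
[-0.20015685  0.09538965  1.6444969   0.0185493   1.40694331  0.08066414]
```

```bash
python3 -m jog '[[0,0,0,0,0.12,0,0.04],[0,0,0,0,0.12,0,0.04],[0,0,0,0,0.12,0,0.04],[0,0,0,0,0.12,0,0.04],[0,0,0,0,0.12,0,0.04]]'; python3 -c "
from rig import sense
print(sense()['joints'])"
```

```text
time_s: 25.75
eef_pos: [441.4, 32.3, 289.5]
ee_rot: [-0.184, 0.763, 0.57, 0.244]
force: [0.8, 0.3, -1.2]
grip_width: 0.533
grip_force: 41.5
[-0.53808705  0.06580469  1.7954878   0.60172252  1.47923503 -0.36870739]
```

```bash
python3 -m jog '[[0,0,0,0,0.12,0,0.04],[0,0,0,0,0.12,0,0.04],[0,0,0,0,0.12,0,0.04],[0,0,0,0,0.12,0,0.04],[0,0,0,0,0.12,0,0.04]]'; python3 -m jog '[[0,0,0,0,0.12,0,0.04],[0,0,0,0,0.12,0,0.04],[0,0,0,0,0.12,0,0.04],[0,0,0,0,0,0,0.04],[0,0,0,0,0,0,0.04]]'; python3 - <<'E'
from h import *
s=sense(); print(s['joints']); w,x,y,z=s['ee_rot']; print(R.from_quat([x,y,z,w]).as_matrix().round(3))
E
```

```text
time_s: 26.25
eef_pos: [441.5, 31.9, 289.3]
ee_rot: [-0.344, 0.657, 0.489, 0.459]
force: [-0.4, -0.3, -0.6]
grip_width: 0.535
grip_force: 41.5
time_s: 26.75
eef_pos: [441.5, 32.7, 288.8]
ee_rot: [-0.426, 0.566, 0.422, 0.566]
force: [0.6, 0.6, -0.6]
grip_width: 0.534
grip_force: 41.6
[-0.77420967  0.39077643  2.00751199  1.19974985  1.89630484 -0.88304336]
[[ 0.004  0.959  0.282]
 [-0.004 -0.282  0.959]
 [ 1.    -0.005  0.003]]
```

```bash
python3 -m jog '[[0,0,0,0,0,0,0.04],[0,0,0,0,0,0,0.04],[0,0,0,0,0,0,0.04]]'; python3 - <<'E'
from h import *
np.set_printoptions(precision=2,suppress=True)
s=sense(); print(np.abs(s['dq']).max())
w,x,y,z=s['ee_rot']; Rm=R.from_quat([x,y,z,w]).as_matrix(); c=s['eef_pos']-6*Rm[:,2]
for n in('top','scene'):
    K,T=cam(n); im=eyes.capture(n); cv2.imwrite(f'pics/f_{n}.png',im[:,:,::-1])
    e=proj([c+[0,0,36],c,c-[0,0,36]],K,T); print(n,e.ravel())
    k,l,st,ce=cv2.connectedComponentsWithStats(wood(im))
    print([(st[i][:5].tolist()) for i in range(1,k) if st[i,4]>40 and np.hypot(*(ce[i]-e[1]))<60])
    if n=='top':
        print(cv2.cvtColor(im,cv2.COLOR_RGB2GRAY)[int(e[0,1])-14:int(e[0,1])+15:2,int(e[0,0])-14:int(e[0,0])+15:2])
    k,l,st,ce=cv2.connectedComponentsWithStats(green(im)); j=[i for i in range(1,k) if st[i,4]>100]; print('green',st[j].tolist())
    h=cv2.convexHull(proj(corners(563,228,.15,136,62,0,138),K,T).astype(np.float32)); print(cv2.boundingRect(h),cv2.contourArea(h))
E
```

```text
time_s: 27.05
eef_pos: [441.2, 33.6, 289.3]
ee_rot: [-0.426, 0.565, 0.422, 0.566]
force: [-0.3, 0.0, -1.4]
grip_width: 0.529
grip_force: 41.6
0.008229509628823795
top [312.81 234.33 313.54 234.49 314.22 234.64]
[[302, 158, 43, 39, 913], [298, 220, 28, 28, 473]]
[[139 138 138 143 139 136 137 139 142  53  52  50  52  87 109]
 [138 136 137 143 153 145 146 141 150 191 174 137  75  51  52]
 [138 140 139 142 144 154 145 146 145 125 129 160 165 160 170]
 [139 136 136 141 143 117  85  69 110 132 134 143 132 126 114]
 [137 139 143 142  90  68  91  94  88  88 125 138 140 143 113]
 [135 135 141 108  57  96  91  96  95 136  88 132 139 118 119]
 [139 142 142  80  67  93  94 135 154 147 140 134 130  74 121]
 [139 144 140  75  71  91 147 149 149 152 149 135 143 117 119]
 [137 149 145 100  64  73 143 149 147 152 135 141 130 122 120]
 [141 154 144 124  52  89 122 131 134 127 127 145  62 135  97]
 [145 150 154 142 118  69 111 127 129 117 140 153  69  77  84]
 [142 142 137 153 141 134 125 122 132 143 143 129  72  70  85]
 [136 125 122 127 115  94 143 142 139 140 142  76  66  68  68]
 [121 119 122 126 130 191 173 177  95 120 144  58  71  70  69]
 [120 119 118 117  56  63  86 120 190 172 172  65  57  71  71]]
green [[226, 159, 36, 55, 1572]]
(224, 157, 39, 59) 1771.8120360631729
scene [343.71 102.7  343.03 114.64 342.37 125.96]
[[332, 95, 26, 15, 192]]
green [[375, 190, 35, 71, 1243]]
(372, 188, 39, 76) 1761.420231578406
```

The top view shows a wood square with a dark round hole, facing up, at the expected pixel. The stack's outline matches the model of three boxes, and the arm is still. Handing in.

```bash
python3 -c "
from rig import finish_job
print(finish_job())"
```

```text
the job is handed in; nothing more can be done
None
```

The job is handed in at about 27 s of robot time: both lunchboxes are stacked squarely on the base box, and the gripper holds the holder hole up and still, about 250 mm above the open counter.

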